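Shut and latch the dish box on the snack counter

ROBOT

A 6-joint arm with a two-finger parallel gripper is mounted at the origin on the work surface. World frame = base frame: x ahead of the robot, y to its left, z up, the work surface at z = 0. Lengths are in mm, angles in rad, forces in N, time in s.
With the tool pointing down it reaches from about 400 to 925 mm from the base axis. Payload 12.5 kg.
Tool frame: the origin (TCP) lies at the centre of the arm's flange, where the gripper is bolted on; the fingertips stand 190 mm ahead of it and the grasp point (between the pads) lies 171 mm ahead of it; z points along the fingers, y is the line along which they close (so a half turn about z gives the same grasp; the last joint's range is limited). The gripper opens to 95 mm and grips with 3 to 60 N. Pads are 20 mm wide; open, the fingers measure 119 mm over their backs; the gripper's body (75 mm by 180 mm) begins 59 mm behind the grasp point.
Start: joints at [1.111, 0.491, 1.559, -0, 1.092, -0.106], TCP at [216.517, 586.298, 404.761] pointing down, gripper open.
Joint ranges: [-3.1, 3.1], [-0.84, 2.19], [0.05, 2.79], [-1.13, 4.28], [0.06, 2.93], [-2.69, 2.69]. Speed limits (rad/s): [2.22, 2.22, 2.79, 3.14, 3.14, 3.14].

INTERFACE

Orientations are given as [roll, pitch, yaw] about the fixed x, y, z axes, in that order (R = Rz(yaw) Ry(pitch) Rx(roll)).
In Python, from cell import env, read_camera, search_frame, cut_out gives the robot as it stands. The module is installed in compiled form; this text tells all that it offers.
- The arm moves only by the tool move_arm, never from a script. Its argument "commands" is a list of rows, each a list of 3 entries, a list of its own where there are three numbers: the shift along the world's x, y, z normalised to -1 to 1, where 1 is 0.03 m, then the turn about the world's z normalised to -1 to 1, where 1 is 0.08 rad, then the opening, from -1 (shut) to 1 (fully open), so that 0 is half open. A call has 1 to 20 rows; each row shifts and turns the commanded pose from where the row before left it; what a row does not reach is not made up. A row lasts 1/12 s, in which the tool goes at most 41.7 mm and 7.16 degrees, less where a joint would pass 70% of its speed; a pose out of reach is approached as far as the arm can. A call with a number of a shift or a turn outside -1 to 1 is refused whole. A call with a gripper value outside its range is refused whole. The fingers move at their own pace and stop on an object; the grip force is fixed at half the most. Time passes only in rows, so rows that do not move let the fingers close. It gives the time, the measured TCP pose, the force, the opening and the grip force at its end, in the units of the state.
- env.state(): the state, without advancing time (a new reading comes with each control period).
- read_camera(name): name is "side" or "top"; returns a dict with "image" (420x560x3 uint8, red, green, blue), "fx", "fy", "cx", "cy" (pixels), "D" ([k1, k2, p1, p2, k3] as OpenCV has them; the pictures are not rectified), "rvec" (rotation vector, rad) and "tvec" (3), from world to camera coordinates, as OpenCV has them. Camera axes: x right, y down, z forward; pixel columns grow to the right and rows downward; lengths in mm; the calibration is good to about 2 mm. A picture is of the moment at which its call begins. There is no depth.
- env.job_done(): hands the job in; it is judged then, once.
Trained networks look in a picture, given as the dict that the camera call returned (one of the last four; its "shot" number tells which), for a name from the list of things; names that differ only in an ending like _2 or _b are one class to them, and where a whole thing is asked for, a point or a joint stands for the part that bears it (a point fixed in the world has none). Each returns a list of dicts, best first, with "confidence" (0 to 1); they miss things now and then, are a little off and sometimes report something else, mostly with a low value. They report only what shows in the picture. A call takes as long as a camera call.
- search_frame(thing, picture): "at" ([column, row] in pixels, amid what is visible of it).
- cut_out(thing, picture): "region" (420x560 bool, what is visible of it) and "at" ([column, row] in pixels, amid what is visible of it).
The state is a dict: "t": time; "joints": joint angles; "qvel": joint speeds; "tau": joint torques, N m; "eef_pos": TCP position; "tcp_rot": TCP orientation; "ft_force": force on the tool from outside, world axes, zero at the start; "moment": the same for the moment, N m; "opening": opening from 0.0 (shut) to 1.0 (fully open); "grip_force": force on a finger pad.
Only numpy, scipy, OpenCV 4.12 (cv2) and the standard library are available. Lean on these libraries where they do the work, as an engineer would, in place of code of your own. Each camera call takes 0.05 s, during which the arm holds its last target. There are 200 camera calls.

TASK

One of the two clear dish boxes on the counter stands open. Push its steel lid fully shut with the fingertips, then push the latch lever on its front (the side facing the robot) over past centre so that it snaps down onto the lid and stays there. Flip the latch only once the lid is shut; pick nothing up, and leave the other box and everything else on the counter as it is.

Things in the scene. Friction and masses are not known exactly. Their poses are not given: they have to be found in the camera images.
- box_a: The box whose lid stands open (left or right of the other): clear plastic with white dishes in it, fixed in a low steel frame on the counter. 160 mm (its x) by 180 mm (its y), rim 90 mm high; origin at the centre of its underside, +x away from the robot (yaw within 0.35 rad), z up. Lid hinge line: along y at x = +82, z = 92 mm. Latch pivot line: along y at x = -100, z = 100 mm, on the wall facing the robot.
- lid_a (a joint): Angle of the open box's steel lid, rad: 0 = shut flat, grows opening upwards to 1.6; starts at 0.65 to 1.2. Stiff hinge: the lid stays at any angle and needs 1 to 2 N at its free edge to move.
- lid_a_edge (a point): Middle of that lid's free edge, on its upper (outer) face. The lid is a flat plate 164 mm from hinge to free edge, 184 mm wide, 6 mm thick plus a raised panel of 1.5 mm on top; shut, its upper face is 98 mm above the counter.
- latch_a (a joint): Angle of the open box's latch lever, rad: 0 = thrown back, leaning 32 degrees from upright towards the robot; 2.03 = latched, lying flat over the shut lid. A spring holds it at either end (2 to 3 N at the bar to start it); dead centre is at about 0.70 (just past upright), from where it snaps over by itself.
- latch_a_bar (a point): Middle of that latch's black cross-bar: 12 mm diameter, 50 mm long along the box's y, 56 mm from the pivot line, on two thin steel arms 36 mm apart.
- box_b: The second, identical box, already shut and latched, to be left alone; origin at the centre of its underside, +x away from the robot.
- lid_b (a joint): Lid angle of the second box, rad: 0 = shut.
- latch_b (a joint): Latch angle of the second box, rad: 2.03 = latched.
- sauce_bottle: Bystander: amber sauce bottle, 42 mm diameter, 120 mm tall, standing between the two boxes; origin at the centre of its underside.
- saucer: Bystander: small white dipping bowl, 64 mm diameter, 28 mm tall, in front of the gap between the boxes; origin at the centre of its underside.
- white_bowl: Bystander: white mixing bowl, 140 mm diameter, 85 mm tall, on the left; origin at the centre of its underside.
- orange_bowl: Bystander: orange mixing bowl, 160 mm diameter, 90 mm tall, on the left, farther off; origin at the centre of its underside.
- tub_stack: Bystander: stack of white plastic tubs, 94 mm diameter, 100 mm tall, on the right; origin at the centre of its underside.
- kettle: Bystander: steel kettle, 160 mm diameter, 190 mm tall, on the right, farther off; origin at the centre of its underside.

How it is judged:
By the outcome, as a careful person would: the job done as asked, in the order asked, and still so for the second after the job is handed in, with the robot touching nothing.
It also fails if it takes over 45 s, if anything falls off the work surface, if the arm or the gripper's body presses on something with over 40 N, if the wrist force passes 120 N, or if a joint passes its speed limit or range.

## Working session

There is one attempt and no reset: what is moved stays moved. The work goes in short steps, Python scripts to look and compute and a tool call to move; the robot and the scene stay as the last step left them, time stands still between calls to the robot, and variables do not carry over. Pictures are saved under pics/ and viewed, at most 10 in all, crops included, and the job is handed in when it is done.

Besides the shell and the picture viewer there is one more tool, called after "Request:" as name([rows], argument=value, ...), one row to a line, values as JSON. move_arm: Moves the arm, as the interface text tells. Its arguments: {"type":"object","properties":{"commands":{"type":"array","items":{"type":"array"}}},"required":["commands"]}

```bash
mkdir -p pics
cat > h.py <<'E'
import numpy as np, cv2
from cell import env, read_camera, search_frame, cut_out
def cam(c): 
    return np.array([[c['fx'],0,c['cx']],[0,c['fy'],c['cy']],[0,0,1.]]),np.array(c['D'],float),np.array(c['rvec'],float),np.array(c['tvec'],float)
def proj(c,P):
    K,D,r,t=cam(c); return cv2.projectPoints(np.array(P,float).reshape(-1,1,3),r,t,K,D)[0].reshape(-1,2)
def ray(c,uv):
    K,D,r,t=cam(c); R=cv2.Rodrigues(r)[0]
    n=cv2.undistortPoints(np.array(uv,float).reshape(1,1,2),K,D).ravel()
    return -R.T@t.ravel(), R.T@np.array([n[0],n[1],1])
def onz(c,uv,z):
    o,d=ray(c,uv); return o+d*(z-o[2])/d[2]
def tri(c1,u1,c2,u2):
    o1,d1=ray(c1,u1);o2,d2=ray(c2,u2)
    s=np.linalg.lstsq(np.c_[d1,-d2],o2-o1,rcond=None)[0]
    a,b=o1+s[0]*d1,o2+s[1]*d2
    return (a+b)/2,np.linalg.norm(a-b)
E
python3 - <<'E'
from h import *
import pickle
s=env.state();print(s['t'],s['tcp_rot'],s['eef_pos'])
C={n:read_camera(n) for n in('side','top')}
pickle.dump(C,open('c0.pkl','wb'))
for n,c in C.items():
    cv2.imwrite(f'pics/{n}0.png',c['image'][:,:,::-1]); print(n,ray(c,[280,210]))
    for t in['box_a','lid_a_edge','latch_a_bar','sauce_bottle','saucer','tub_stack','white_bowl','kettle','orange_bowl']:
        print(n,t,[(np.round(r['at']).tolist(),round(r['confidence'],2)) for r in search_frame(t,c)[:3]])
E
```

```text
0.0 [-3.14047788e+00 -1.53698584e-04  2.78776478e+00] [216.50022929 586.26428217 404.15640025]
side (array([ 434.06657029, -974.36487823,  729.6308563 ]), array([ 0.13426186,  0.8286846 , -0.54352551]))
side box_a [([297.0, 185.0], 0.95), ([304.0, 261.0], 0.75), ([259.0, 247.0], 0.2)]
side lid_a_edge [([314.0, 223.0], 0.91)]
side latch_a_bar [([260.0, 249.0], 0.49)]
side sauce_bottle [([276.0, 218.0], 0.93)]
side saucer [([225.0, 235.0], 0.55), ([348.0, 342.0], 0.37)]
side tub_stack [([244.0, 344.0], 0.88)]
side white_bowl [([222.0, 160.0], 0.66)]
side kettle [([348.0, 342.0], 0.57)]
side orange_bowl []
top (array([ 482.44602097,   14.6319039 , 1395.69789496]), array([ 0.09344955, -0.00118282, -0.99567527]))
top box_a [([340.0, 203.0], 0.67), ([341.0, 193.0], 0.67), ([222.0, 188.0], 0.64)]
top lid_a_edge [([343.0, 192.0], 0.78), ([142.0, 258.0], 0.68)]
top latch_a_bar [([356.0, 240.0], 0.53)]
top sauce_bottle [([281.0, 220.0], 0.42)]
top saucer [([285.0, 268.0], 0.68)]
top tub_stack [([420.0, 259.0], 0.94)]
top white_bowl [([222.0, 188.0], 0.7), ([140.0, 257.0], 0.69), ([219.0, 201.0], 0.36)]
top kettle [([430.0, 196.0], 0.97)]
top orange_bowl [([145.0, 201.0], 0.95)]
```

View pics/side0.png

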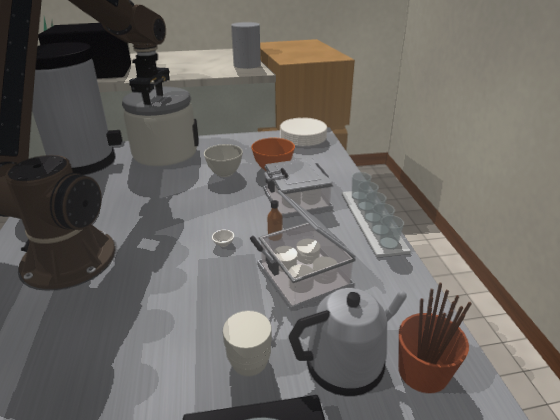

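View pics/top0.png

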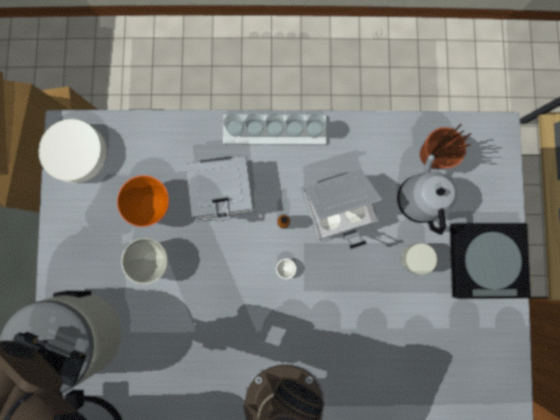

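The right-hand box is the open one: top image around (340,205), with its latch bar at (356,240) and the lid edge near (343,190). I'll enlarge both views to fit its pose.

Run:
```python
from h import *
import pickle
C=pickle.load(open('c0.pkl','rb'))
def crop(n,x,y,w,h):
    return cv2.resize(C[n]['image'][y:y+h,x:x+w,::-1],None,fx=4,fy=4,interpolation=cv2.INTER_CUBIC)
a=crop('top',295,145,98,110);b=crop('side',245,180,98+4,110)
b=crop('side',246,170,98,130)
o=np.zeros((520,800,3),np.uint8);o[:440,:392]=a;o[:520,400:792]=b
for k in range(0,98,10):
    for off in(0,400): cv2.line(o,(off+k*4,0),(off+k*4,5),(0,255,255),1)
for k in range(0,130,10):
    for off in(0,400): cv2.line(o,(off,k*4),(off+5,k*4),(0,255,255),1)
cv2.imwrite('pics/crop0.png',o)
for u in [(356,240)]: print(onz(C['top'],u,147))
print(tri(C['top'],(356,240),C['side'],(260,249)))
print('saucer',onz(C['top'],(285,268),14),'bottle',onz(C['top'],(282,220),110),'tub',onz(C['top'],(420,259),100))
```

```text
[ 512.53657522 -207.22817603  147.        ]
(array([ 511.92441963, -210.7027578 ,  126.96362362]), np.float64(2.1950844842329156))
saucer [426.87022135  -3.08475696  14.        ] bottle [573.1100912   7.0990138 110.       ] tub [ 456.35027424 -408.45480416  100.        ]
```

View pics/crop0.png

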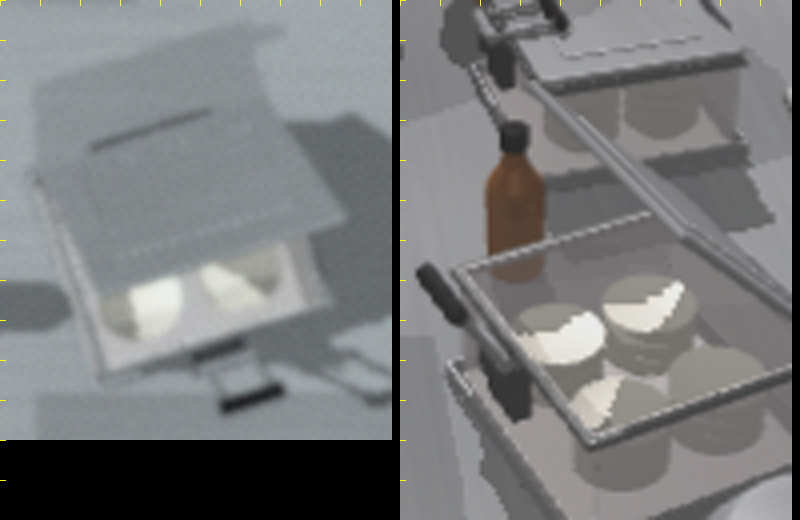

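```bash
cat > fit.py <<'E'
from h import *
import pickle
from scipy.optimize import least_squares
C=pickle.load(open('c0.pkl','rb'))
T=lambda u,v:('top',295+u/4,145+v/4)
S=lambda u,v:('side',246+(u-400)/4,170+v/4)
def L(th,s,y,h=6): c,n=np.cos(th),np.sin(th); return (82-s*c-h*n*-1*-1 if 0 else 82-s*c+h*n, y, 92+s*n+h*c)
B=lambda a,y:(-100+56*np.sin(a-.5585),y,100+56*np.cos(a-.5585))
obs=[(T(103,377),lambda t:(-80,90,90)),(T(330,302),lambda t:(-80,-90,90)),
(T(105,292),lambda t:L(t,164,92)),(T(345,215),lambda t:L(t,164,-92)),(T(35,172),lambda t:L(t,0,92)),
(T(222,405),lambda t:B(0,25)),(T(283,389),lambda t:B(0,-25)),
(S(455,270),lambda t:(-80,90,90)),(S(592,442),lambda t:(-80,-90,90)),
(S(525,75),lambda t:L(t,164,92)),(S(690,235),lambda t:L(t,164,-92)),
(S(425,270),lambda t:B(0,25)),(S(462,315),lambda t:B(0,-25))]
def W(p,q):
    c,s=np.cos(p[2]),np.sin(p[2]); return (p[0]+c*q[0]-s*q[1],p[1]+s*q[0]+c*q[1],q[2])
def res(p): return np.concatenate([proj(C[o[0]],[W(p,f(p[3]))])[0]-o[1:] for o,f in obs])
if __name__=='__main__':
    r=least_squares(res,[600,-170,.2,.9],x_scale=[10,10,.1,.1],loss='soft_l1');p=r.x
    print(p);print(np.round(res(p).reshape(-1,2),1))
    np.save('p.npy',p)
    for n,q in dict(edge=L(p[3],164,0),bar=B(0,0),barUp=B(.7,0),barL=B(2.03,0),hinge=L(0,0,0),edgeshut=L(0,164,0)).items(): print(n,np.round(W(p,q),1))
E
python3 fit.py
```

```text
[ 6.24583801e+02 -1.74090401e+02  3.18109057e-01  8.05532262e-01]
[[ 1.1 -1.4]
 [ 0.1 -1.2]
 [-1.8  0.5]
 [ 1.  -0.9]
 [ 0.2 -2. ]
 [ 0.   0.3]
 [ 1.  -1.1]
 [-0.3 -0.8]
 [ 0.  -1.2]
 [-0.   0.3]
 [-1.4 -1. ]
 [-1.   0. ]
 [-0.9  0.7]]
edge [ 598.7 -182.6  214.4]
bar [ 501.4 -214.6  147.5]
barUp [ 537.1 -202.9  155.4]
barL [ 582.5 -187.9  105.6]
hinge [ 702.5 -148.4   98. ]
edgeshut [ 546.7 -199.7   98. ]
```

The fit is good to about 1–2 px: box_a at (625, -174), yaw 0.32, lid at about 0.81 rad. Next I raise the tool, shut the fingers and travel towards the lid.

Request:
move_arm([
  [[0,0,0.8],0,-1],
  [[0,0,0.8],0,-1],
  [[0.46,-0.84,0],0.4,-1],
  [[0.46,-0.84,0],0.4,-1],
  [[0.46,-0.84,0],0.4,-1],
  [[0.46,-0.84,0],0.4,-1],
  [[0.46,-0.84,0],0.4,-1],
  [[0.46,-0.84,0],0.4,-1],
  [[0.46,-0.84,0],0.4,-1],
  [[0.46,-0.84,0],0.4,-1],
  [[0.46,-0.84,0],0.4,-1],
  [[0.46,-0.84,0],0.4,-1],
  [[0.46,-0.84,0],0.4,-1],
  [[0.46,-0.84,0],0.4,-1],
  [[0.46,-0.84,0],0.4,-1],
  [[0.46,-0.84,0],0.4,-1],
  [[0.46,-0.84,0],0.4,-1],
  [[0.46,-0.84,0],0.4,-1],
  [[0.46,-0.84,0],0.4,-1],
  [[0.46,-0.84,0],0.4,-1],
])

```text
t: 2.67
eef_pos: [465.3, 131.3, 453.0]
tcp_rot: [3.142, 0.0, -2.918]
ft_force: [1.1, -0.2, -0.0]
opening: 0.003
grip_force: 0.0
```

Request:
move_arm([
  [[0.45,-0.83,0],0.1,-1],
  [[0.45,-0.83,0],0.1,-1],
  [[0.45,-0.83,0],0.1,-1],
  [[0.45,-0.83,0],0.1,-1],
  [[0.45,-0.83,0],0.1,-1],
  [[0.45,-0.83,0],0.1,-1],
  [[0.45,-0.83,0],0.1,-1],
  [[0.45,-0.83,0],0.1,-1],
  [[0.45,-0.83,0],0,-1],
  [[0.45,-0.83,0],0,-1],
  [[0.45,-0.83,0],0,-1],
  [[0.45,-0.83,0],0,-1],
  [[0,0,0],0,-1],
  [[0,0,0],0,-1],
])

```text
t: 3.83
eef_pos: [627.1, -167.2, 452.0]
tcp_rot: [3.141, -0.001, -2.857]
ft_force: [-0.4, 0.3, -0.5]
opening: 0.003
grip_force: 0.0
```

Request:
move_arm([
  [[0,0,-0.5],0,-1],
  [[0,0,-0.5],0,-1],
  [[0,0,-0.5],0,-1],
  [[0,0,-0.5],0,-1],
  [[-0.16,-0.05,-0.25],0,-1],
  [[-0.16,-0.05,-0.25],0,-1],
  [[-0.16,-0.05,-0.25],0,-1],
  [[-0.16,-0.05,-0.25],0,-1],
  [[-0.16,-0.05,-0.25],0,-1],
  [[-0.16,-0.05,-0.25],0,-1],
  [[0,0,0],0,-1],
])

```text
t: 4.75
eef_pos: [597.1, -175.4, 346.4]
tcp_rot: [3.14, -0.002, -2.856]
ft_force: [0.3, -0.7, -0.3]
opening: 0.009
grip_force: 0.0
```

```bash
cat > look.py <<'E'
from h import *
import sys
n=sys.argv[1]
a=read_camera('top')['image'];b=read_camera('side')['image']
f=lambda i,x,y:cv2.resize(i[y:y+130,x:x+98,::-1],None,fx=4,fy=4,interpolation=cv2.INTER_CUBIC)
cv2.imwrite(f'pics/{n}.png',np.hstack([f(a,295,145),f(b,246,170)]))
E
python3 look.py l1
```

```text
(no output)
```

View pics/l1.png

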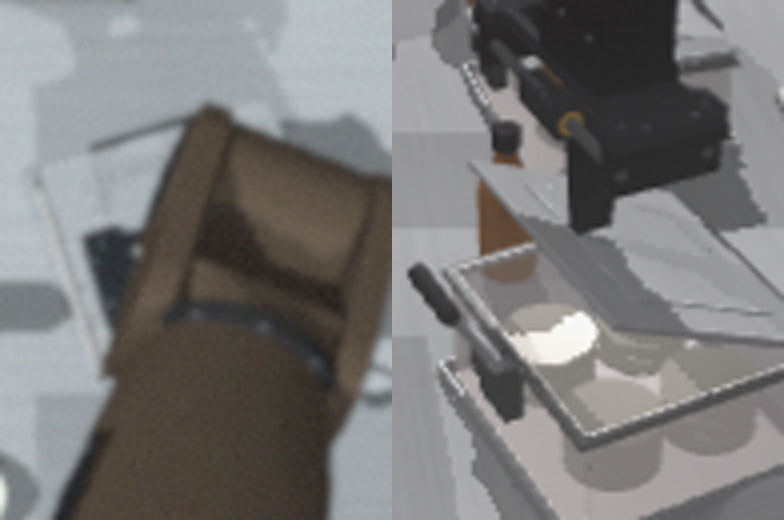

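The lid is now half closed, with the fingertips on its upper face near the free edge (side crop, about (590,225)). I'll keep pushing.

Request:
move_arm([
  [[-0.06,-0.02,-0.2],0,-1],
  [[-0.06,-0.02,-0.2],0,-1],
  [[-0.06,-0.02,-0.2],0,-1],
  [[-0.06,-0.02,-0.2],0,-1],
  [[-0.04,-0.02,-0.2],0,-1],
  [[-0.04,-0.02,-0.2],0,-1],
  [[-0.04,-0.02,-0.2],0,-1],
  [[0,0,-0.2],0,-1],
  [[0,0,-0.17],0,-1],
  [[0,0,0],0,-1],
  [[0,0,0],0,-1],
])

```text
t: 5.77
eef_pos: [587.4, -179.3, 294.3]
tcp_rot: [3.141, -0.0, -2.855]
ft_force: [-0.2, -0.0, 0.2]
opening: 0.004
grip_force: 0.0
```

Request:
move_arm([
  [[0,0,-0.1],0,-1],
  [[0,0,-0.06],0,-1],
  [[0,0,0],0,-1],
  [[0,0,0],0,-1],
])

```text
t: 6.1
eef_pos: [587.3, -179.3, 289.8]
tcp_rot: [3.141, -0.0, -2.855]
ft_force: [0.3, -0.9, -0.3]
opening: 0.007
grip_force: 0.0
```

Request:
move_arm([
  [[0,0,-0.05],0,-1],
  [[0,0,-0.05],0,-1],
  [[0,0,0],0,-1],
  [[0,0,0],0,-1],
])

```text
t: 6.43
eef_pos: [587.3, -179.2, 288.3]
tcp_rot: [-3.141, 0.001, -2.855]
ft_force: [-4.0, 0.9, 13.1]
opening: 0.005
grip_force: 6.9
```

Request:
move_arm([
  [[0,0,0.5],0,-1],
  [[0,0,0.9],0,-1],
  [[0,0,0.9],0,-1],
  [[0,0,0.9],0,-1],
  [[-0.7,-0.27,0.1],0,-1],
  [[-0.7,-0.27,0],0,-1],
  [[-0.7,-0.27,0],0,-1],
  [[-0.7,-0.27,0],0,-1],
  [[-0.7,-0.27,0],0,-1],
  [[-0.7,-0.27,0],0,-1],
  [[0,0,0],0,-1],
  [[0,0,0],0,-1],
])

```text
t: 7.43
eef_pos: [460.9, -228.2, 386.2]
tcp_rot: [-3.141, 0.001, -2.857]
ft_force: [1.2, -0.9, 0.1]
opening: 0.002
grip_force: 0.0
```

```bash
python3 look.py l2
```

```text
(no output)
```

View pics/l2.png

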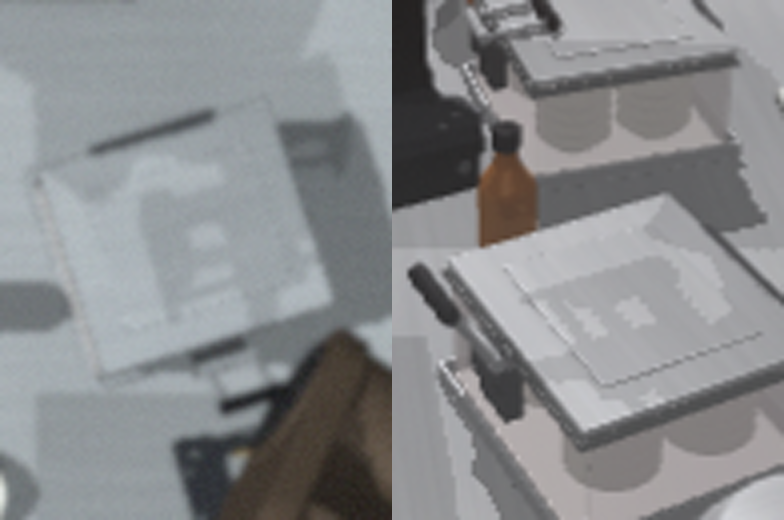

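The lid lies flat and shut, and the latch bar still leans back (side crop, about (432,290)). I'll lower the fingertips behind the bar and push.

Request:
move_arm([
  [[0,0,-0.5],0,-1],
  [[0,0,-0.7],0,-1],
  [[0,0,-0.7],0,-1],
  [[0,0,0],0,-1],
  [[0.22,0.073,0],0,-1],
  [[0.22,0.073,0],0,-1],
  [[0.22,0.073,0],0,-1],
  [[0.22,0.073,0],0,-1],
  [[0.22,0.073,0],0,-1],
  [[0.22,0.073,0],0,-1],
  [[0.22,0.073,0],0,-1],
  [[0,0,0],0,-1],
])

```text
t: 8.53
eef_pos: [508.7, -212.1, 329.0]
tcp_rot: [-3.141, 0.001, -2.855]
ft_force: [0.6, -0.4, 0.8]
opening: 0.004
grip_force: 0.2
```

Request:
move_arm([
  [[0.2,0.067,0],0,-1],
  [[0.2,0.067,0],0,-1],
  [[0.2,0.067,0],0,-1],
  [[0,0,0],0,-1],
])

```text
t: 8.87
eef_pos: [526.5, -206.2, 328.8]
tcp_rot: [-3.141, 0.001, -2.855]
ft_force: [-0.4, -0.4, 0.4]
opening: 0.005
grip_force: 0.0
```

```bash
python3 look.py l3
```

```text
(no output)
```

View pics/l3.png

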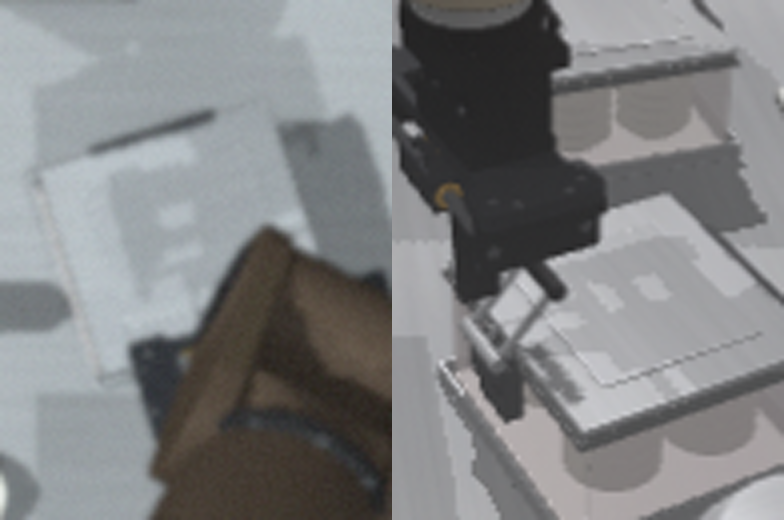

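The bar has gone past upright (side crop, about (545,280)). I'll push a little further, wait, then back off and check.

Request:
move_arm([
  [[0.15,0.05,0],0,-1],
  [[0.15,0.05,0],0,-1],
  [[0,0,0],0,-1],
  [[0,0,0],0,-1],
  [[0,0,0],0,-1],
  [[0,0,0],0,-1],
])

```text
t: 9.47
eef_pos: [534.4, -203.6, 328.9]
tcp_rot: [3.141, -0.0, -2.855]
ft_force: [-1.2, 0.6, -0.0]
opening: 0.005
grip_force: 0.0
```

```bash
python3 look.py l4
```

```text
(no output)
```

View pics/l4.png

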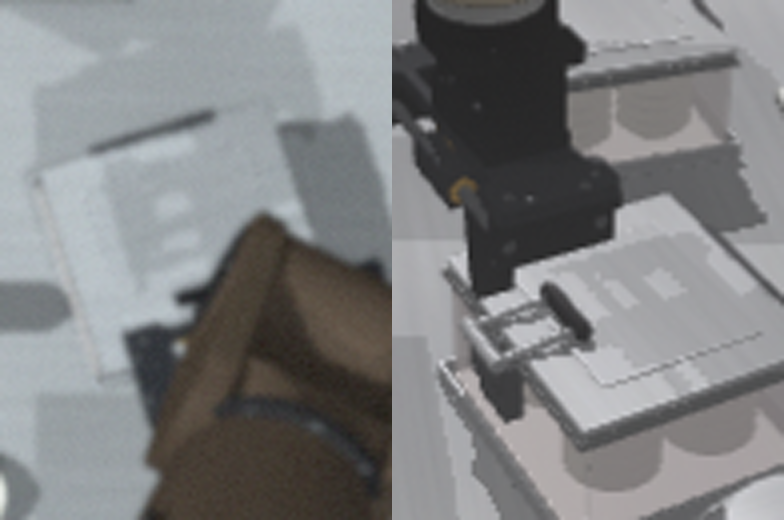

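The latch has snapped down onto the lid, with the bar at about (567,310) in the side crop. I'll retract upward and back.

Request:
move_arm([
  [[0,0,0.5],0,-1],
  [[0,0,0.8],0,-1],
  [[0,0,0.8],0,-1],
  [[0,0,0.8],0,-1],
  [[-0.5,0,0.5],0,-1],
  [[-0.5,0,0],0,-1],
  [[-0.5,0,0],0,-1],
  [[-0.5,0,0],0,-1],
  [[0,0,0],0,-1],
  [[0,0,0],0,-1],
  [[0,0,0],0,-1],
])

```text
t: 10.48
eef_pos: [475.0, -203.7, 431.0]
tcp_rot: [-3.141, 0.001, -2.856]
ft_force: [0.5, 0.2, -1.5]
opening: 0.001
grip_force: 0.0
```

```bash
python3 look.py l5
```

```text
(no output)
```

View pics/l5.png

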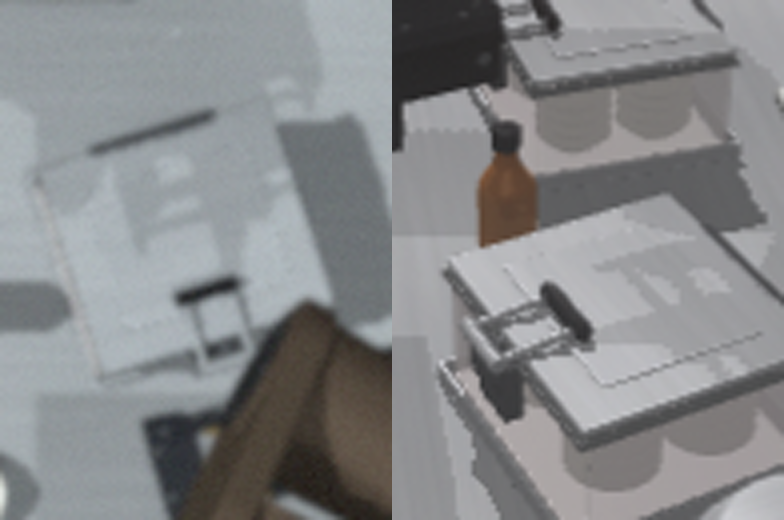

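The lid is shut, the latch lies flat on it, and the robot is clear of everything.

```bash
python3 -c "
from cell import env
print(env.job_done())"
```

```text
the job is handed in; nothing more can be done
None
```

The right-hand box's lid is pushed shut, its latch has snapped down onto the lid and stayed there after I backed off, and the job is handed in at about 10.5 s with nothing else touched that I could see.

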